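# Put the loose pipe fittings back in the box tray

### The arm

A 6-joint arm with a two-finger parallel gripper is mounted at the origin on the work surface. World frame = base frame: x ahead of the robot, y to its left, z up, the work surface at z = 0. Lengths are in mm, angles in degrees, forces in N, time in s.
With the tool pointing down it reaches from about 350 to 850 mm from the base axis. Payload 8.1 kg.
Tool frame: the origin (TCP) lies midway between the tips of the shut fingers; the grasp point (between the pads) lies 19 mm behind it; z points along the fingers, y is the line along which they close (so a half turn about z gives the same grasp; the last joint's range is limited). The gripper opens to 85 mm and grips with 20 to 120 N. Pads are 22 mm wide; open, the fingers measure 114 mm over their backs; the gripper's body (76 mm by 85 mm) begins 54 mm behind the grasp point. The pads swing forward as they close: fully open they stand 13 mm farther back than shut.
Start: joints at [70.68, 7.471, 85.268, -0, 87.261, -4.893], TCP at [149.466, 581.09, 231.292] pointing down, gripper open.
Joint ranges: [-169.43, 169.43], [-51.17, 129.36], [1.28, 143.12], [-76.62, 256.62], [0, 156.53], [-152.29, 152.29]. Speed limits (degrees/s): [136.94, 136.94, 159.86, 180, 180, 180].

### API

Orientations are given as [roll, pitch, yaw] about the fixed x, y, z axes, in that order (R = Rz(yaw) Ry(pitch) Rx(roll)).
In Python, from bench import r gives the robot as it stands.
- The arm moves only by the tool apply_moves, never from a script. Its argument "steps" is a list of rows, each a list of 7 numbers: the opening, from -1 (shut) to 1 (fully open), then the shift along the tool's x, y, z in mm, then the turn, a rotation vector about the tool's x, y, z in units of 5 degrees (1.0 is 5 degrees). A call has exactly 8 rows; each row shifts and turns the commanded pose from where the row before left it, along the tool's axes as they then stand; what a row does not reach is not made up. A row lasts 1/10 s, in which the tool goes at most 50 mm and 8.59 degrees, less where a joint would pass 70% of its speed; a pose out of reach is approached as far as the arm can. A call is refused whole if a number of a shift passes 50 or a number of a turn 1, either way. A call with a gripper value outside its range is refused whole. The fingers move at their own pace and stop on an object; "squeeze" is the grip in N (left out, the last holds). Time passes only in rows, so rows that do not move let the fingers close, or fill a call up. It gives the time, the measured TCP pose, the force, the opening and the grip force at its end, in the units of the state.
- r.sense(): the state, without advancing time (a new reading comes with each control period).
- r.snapshot(name): name is "side" or "top"; returns a dict with "color" (384x512x3 uint8, blue, green, red), "depth" (384x512 float32, mm along the optical axis (not along the pixel's ray), 0 where there is no reading), "mtx" (3x3 intrinsics, pixels), "T" (4x4, takes a point from camera to world coordinates). Camera axes: x right, y down, z forward; pixel columns grow to the right and rows downward; lengths in mm; the calibration is good to about 2 mm. A picture is of the moment at which its call begins.
- r.hand_in(): hands the job in; it is judged then, once.
The state is a dict: "time": time; "joint_pos": joint angles; "qd": joint speeds; "joint_efforts": joint torques, N m; "tool_pos": TCP position; "tcp_rot": TCP orientation; "ft_force": force on the tool from outside, world axes, zero at the start; "wrist_torque": the same for the moment, N m; "finger_gap": finger opening in mm; "grip_force": force on a finger pad.
Only numpy, scipy, OpenCV 4.12 (cv2) and the standard library are available. Lean on these libraries where they do the work, as an engineer would, in place of code of your own. Each camera call takes 0.05 s, during which the arm holds its last target. There are 200 camera calls.

### The job

Four loose pipe fittings are left on the bench: put each one away in the tray cup that already holds a fitting of its kind. Set it down properly on the cup's floor beside the one that is there, the tee and elbow lying flat, the coupling and union standing on end. Leave the pliers and the ramekin where they are.

Things in the scene. Friction and masses are not known exactly. Their poses are not given: they have to be found in the camera images.
- tee: loose galvanised pipe tee lying flat on the bench, 35 mm thick, 0.2 kg. Origin: crossing of the pipe axes, 17.5 mm up; z vertical. Run along its x (mouths at x = +-33 mm), branch to +y (flat mouth at y = +33, back of the run at y = -17.5); all ends 35 mm diameter. Good grasp: at x = 0, closing along y on branch mouth and back (50.5 mm)
- elbow: loose galvanised 90 degree pipe elbow lying flat on the bench, 35 mm thick, 0.15 kg. Origin: crossing of the leg axes, 17.5 mm up; z vertical. Legs 35 mm in diameter to its +x and +y, flat mouths 33 mm from the origin; outer sides at x, y = -17.5. Good grasp: along x (or y) on a mouth and the outer side (50.5 mm), 4 mm off the origin towards the other leg
- coupling: loose galvanised pipe coupling standing on end on the bench: a plain open tube 35 mm in diameter and 39 mm tall, 0.1 kg. Origin: its middle, 19.5 mm up; z vertical, along the bore
- union: loose galvanised pipe union standing on end on the bench, 50 mm tall, 0.3 kg: a big hexagon nut (48 mm across flats, 55 across corners, from 13 to 37 mm up) between an octagonal foot 38 mm wide and a round open top 35 mm wide. Origin: its middle, 25 mm up; z vertical, along the bore; flats of the nut face its x and every 60 degrees from there
- cup_tee: fixed black open cup, white rim, in the grey tray (rim 27 mm up), with a stock tee lying flat, 35 mm tall, about 42 mm from the centre towards +y; the -y half (centre at y = -40 mm) is free. Outside 118 (x) by 166 (y) mm, 25 mm high, walls and floor 3 mm. Origin: centre of its underside, 2.5 mm above the bench. The four cups are alike, two by two, same way round
- cup_elbow: fixed black open cup, white rim, in the grey tray (rim 27 mm up), with a stock elbow lying flat, 35 mm tall, about 42 mm from the centre towards +y; the -y half (centre at y = -40 mm) is free. Outside 118 (x) by 166 (y) mm, 25 mm high, walls and floor 3 mm. Origin: centre of its underside, 2.5 mm above the bench. The four cups are alike, two by two, same way round
- cup_coupling: fixed black open cup, white rim, in the grey tray (rim 27 mm up), with a stock coupling on end, 39 mm tall, about 42 mm from the centre towards +y; the -y half (centre at y = -40 mm) is free. Outside 118 (x) by 166 (y) mm, 25 mm high, walls and floor 3 mm. Origin: centre of its underside, 2.5 mm above the bench. The four cups are alike, two by two, same way round
- cup_union: fixed black open cup, white rim, in the grey tray (rim 27 mm up), with a stock union on end, 50 mm tall, about 42 mm from the centre towards +y; the -y half (centre at y = -40 mm) is free. Outside 118 (x) by 166 (y) mm, 25 mm high, walls and floor 3 mm. Origin: centre of its underside, 2.5 mm above the bench. The four cups are alike, two by two, same way round
- pliers: chrome locking pliers lying flat on the bench, about 240 mm long, 60 mm wide and 15 mm thick; not to be disturbed. Origin: underside, near the middle; own x runs along them to the jaws
- ramekin: white ceramic ramekin standing on the bench, 90 mm across and 45 mm tall; not to be disturbed. Origin: centre of its underside
Mind the look-alikes: they are no part of the job. What is shaped like the cup_union but purple or red is not meant.

How it is judged:
By the outcome, as a careful person would: the job done as asked, in the order asked, and still so for the second after the job is handed in, with the robot touching nothing.
It also fails if it takes over 93 s, if anything falls off the work surface, if the arm or the gripper's body presses on something with over 40 N, if the wrist force passes 120 N, or if a joint passes its speed limit or range.

## Working session

There is one attempt and no reset: what is moved stays moved. The work goes in short steps, Python scripts to look and compute and a tool call to move; the robot and the scene stay as the last step left them, time stands still between calls to the robot, and variables do not carry over. Pictures are saved under pics/ and viewed, at most 14 in all, crops included, and the job is handed in when it is done.

Besides the shell and the picture viewer there is one more tool, called after ">>>" as name(argument=value, ...), one argument or row to a line, values as JSON. apply_moves: Moves the arm, as the interface text tells. Its arguments: {"type":"object","properties":{"steps":{"type":"array"},"squeeze":{"type":"number"}},"required":["steps"]}

```bash
ls; mkdir -p pics; python3 - <<'E'
from bench import r
import cv2,numpy as np
s=r.sense();print(s)
for n in("side","top"):
    d=r.snapshot(n);cv2.imwrite(f"pics/{n}0.png",d["color"]);np.savez(f"{n}0.npz",**d);print(n,d["mtx"].round(1).tolist(),d["T"].round(3).tolist())
E
```

```text
pics
{'time': 0.0, 'joint_pos': array([ 7.06793813e+01,  7.51516521e+00,  8.53317701e+01,  7.36209912e-04,
        8.72622919e+01, -4.89271559e+00]), 'qd': array([-0.03960604, -0.02768329, -0.04857903,  0.05000421, -0.06086594,
       -0.07715078]), 'joint_efforts': array([-1.55294006e-04, -5.69401109e+01, -5.00539327e+01, -2.14433735e-04,
        1.50309806e-02,  1.81267630e-06]), 'tool_pos': array([149.27701502, 580.54217344, 230.21998008]), 'tcp_rot': array([-1.79891234e+02, -1.00486306e-02,  1.65572052e+02]), 'ft_force': array([ 0.47239467, -0.04102133, -1.11694788]), 'wrist_torque': array([0.01903491, 0.03423553, 0.04062242]), 'grip_force': 0.0, 'finger_gap': 85.25184352843175}
side [[418.1, 0.0, 255.9], [0.0, 418.1, 191.1], [0.0, 0.0, 1.0]] [[0.787, -0.454, 0.418, -30.374], [-0.618, -0.569, 0.543, -599.5], [-0.009, -0.685, -0.728, 1004.961], [0.0, 0.0, 0.0, 1.0]]
top [[454.0, 0.0, 257.6], [0.0, 454.0, 193.9], [0.0, 0.0, 1.0]] [[-0.01, -0.985, 0.174, 279.539], [-1.0, 0.01, 0.003, 125.762], [-0.004, -0.173, -0.985, 1453.362], [0.0, 0.0, 0.0, 1.0]]
```

View pics/top0.png

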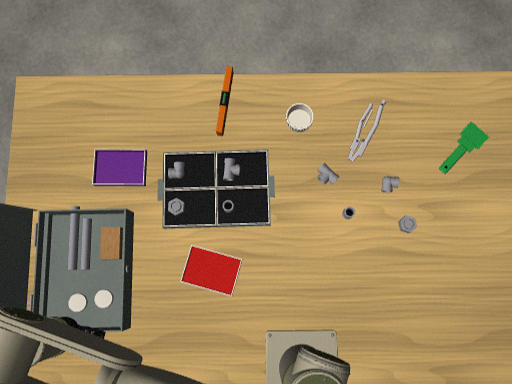

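View pics/side0.png

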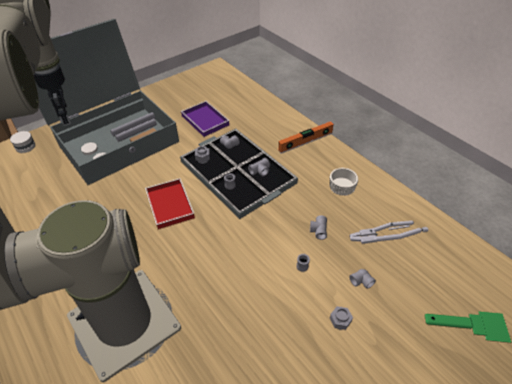

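Top: loose tee (328,174), elbow (390,184), coupling (349,213) and union (408,224). In the tray, the stock parts are upper left (176,170), upper right (231,168), union lower left (176,206) and coupling lower right (228,206). I'll zoom in for the orientations.

```bash
python3 - <<'E'
import cv2,numpy as np
t=np.load("top0.npz")["color"];s=np.load("side0.npz")["color"]
a=cv2.resize(t[145:235,300:430],None,fx=6,fy=6,interpolation=cv2.INTER_CUBIC)
b=cv2.resize(t[140:235,150:280],None,fx=6,fy=6,interpolation=cv2.INTER_CUBIC)
c=cv2.resize(s[120:220,175:305],None,fx=6,fy=6,interpolation=cv2.INTER_CUBIC)
for n,i in zip("abc",(a,b,c)):cv2.imwrite(f"pics/c{n}.png",i)
E
```

```text
(no output)
```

View pics/ca.png

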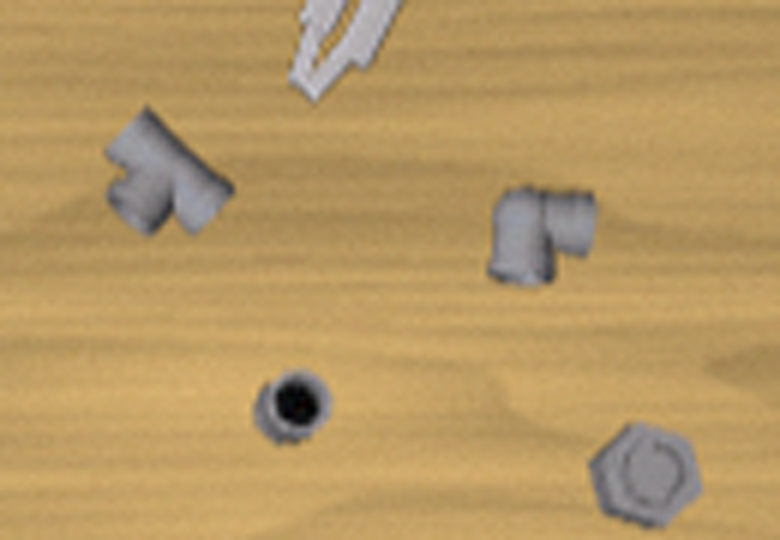

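View pics/cb.png

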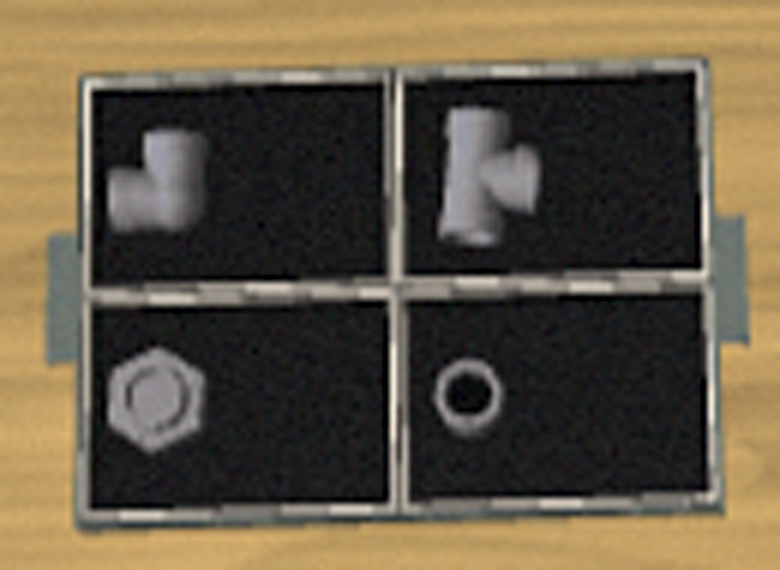

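Confirmed by shape and side view: elbow cup upper left, tee cup upper right, union cup lower left, coupling cup lower right. Free halves are on the right (-y). Next I'll measure.

```bash
cat >u.py <<'E'
import cv2,numpy as np
def cloud(d):
    z=d["depth"];v,u=np.mgrid[:384,:512];K=d["mtx"]
    p=np.stack([(u-K[0,2])/K[0,0]*z,(v-K[1,2])/K[1,1]*z,z],-1)@d["T"][:3,:3].T+d["T"][:3,3]
    p[z==0]=np.nan;return p
def ray(d,uv,h):
    uv=np.asarray(uv,float).reshape(-1,2);q=np.c_[uv,np.ones(len(uv))]@np.linalg.inv(d["mtx"]).T@d["T"][:3,:3].T
    o=d["T"][:3,3];return (o+q*((h-o[2])/q[:,2])[:,None])[:,:2]
E
python3 - <<'E'
from u import *
for n in("top","side"):
    d=dict(np.load(n+"0.npz"));p=cloud(d)
    hsv=cv2.cvtColor(d["color"],cv2.COLOR_BGR2HSV)
    X,Y,Z=p[...,0],p[...,1],p[...,2]
    flat=(X>300)&(X<800)&(Y>-400)&(Y<-50);print(n,"z noise",np.nanmedian(Z[flat]),np.nanstd(Z[flat&(Z<6)]))
    w=((hsv[...,1]<60)&(hsv[...,2]>140)&(X>400)&(X<850)&(Y>50)&(Y<480)).astype(np.uint8)
    w=cv2.morphologyEx(w,cv2.MORPH_CLOSE,np.ones((5,5)))
    k,l,st,c=cv2.connectedComponentsWithStats(w)
    for i in range(1,k):
        if st[i,4]>150:
            vv,uu=np.nonzero(l==i);q=ray(d,np.c_[uu,vv],27.5).astype(np.float32);print("rim",st[i].tolist(),cv2.minAreaRect(q))
    m=((Z>9)&(X>350)&(X<900)&(Y>-330)&(Y<480)&(hsv[...,1]<60)).astype(np.uint8)
    k,l,st,c=cv2.connectedComponentsWithStats(m)
    for i in range(1,k):
        if 25<st[i,4]<1500:
            q=p[l==i];print(st[i].tolist(),"med",np.nanmedian(q,0).round(1),"zmax",np.nanpercentile(q[:,2],95).round(1),cv2.minAreaRect(q[:,:2].astype(np.float32)))
E
```

```text
top z noise 0.721137238128108 2.8702940879753496
rim [164, 150, 106, 76, 857] ((553.843505859375, 262.4661865234375), (241.42303466796875, 334.0430908203125), 1.0890388488769531)
[348, 99, 38, 62, 481] med [ 728.  -219.3   13.7] zmax 18.9 ((749.9146728515625, -228.89073181152344), (58.868038177490234, 235.44070434570312), 62.365875244140625)
[286, 103, 28, 29, 312] med [795.4 -11.   35.7] zmax 48.4 ((785.2489624023438, -9.843452453613281), (86.30641174316406, 89.263671875), 60.02521896362305)
[222, 155, 18, 27, 312] med [612.2 216.5  36.4] zmax 43.9 ((620.4580078125, 215.97763061523438), (55.65093231201172, 87.8534927368164), 87.49586486816406)
[318, 163, 21, 21, 242] med [589.9 -90.9  31.6] zmax 37.9 ((591.2640380859375, -91.645751953125), (64.08522033691406, 46.1207275390625), 45.12849044799805)
[381, 177, 18, 15, 198] med [ 561.5 -290.3   31.2] zmax 36.8 ((560.2866821289062, -294.53277587890625), (50.27460479736328, 45.2041130065918), 84.33039093017578)
[168, 197, 20, 27, 249] med [490.1 384.4  44.4] zmax 58.6 ((481.5649108886719, 385.57708740234375), (57.748046875, 78.28662109375
[... 822 characters left out ...]
232910156, 49.118431091308594), 45.18916702270508)
[350, 221, 71, 23, 480] med [ 719.  -223.8   11.6] zmax 15.3 ((735.388916015625, -230.42372131347656), (60.85594940185547, 214.66429138183594), 67.5446548461914)
[297, 254, 12, 17, 158] med [ 466.2 -161.7   28.6] zmax 39.2 ((466.78533935546875, -160.89834594726562), (37.05112075805664, 30.572254180908203), 48.32754898071289)
[350, 269, 25, 19, 257] med [ 555.5 -299.6   30.2] zmax 34.3 ((558.38720703125, -297.7122497558594), (50.710601806640625, 49.695953369140625), 81.20755767822266)
[330, 307, 11, 13, 43] med [ 420.9 -325.9   36.4] zmax 48.4 ((425.36456298828125, -324.4075012207031), (10.762928009033203, 36.15192794799805), 88.442626953125)
```

View pics/cc.png

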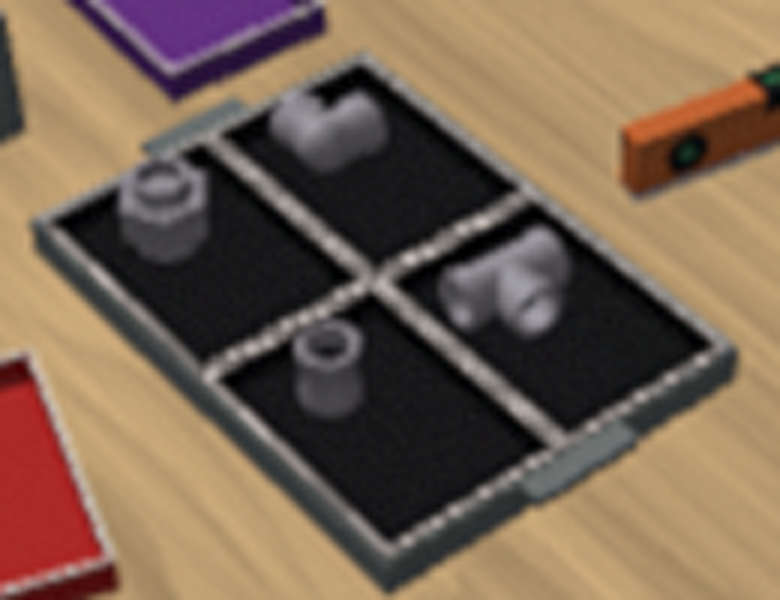

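```bash
python3 - <<'E'
from u import *
pos={"tee":(590,-93,17.5),"elbow":(559,-296,17.5),"coupling":(468,-159,19.5),"union":(427,-324,25)}
for n in("top","side"):
    d=dict(np.load(n+"0.npz"));c=d["color"].astype(int);g=(c[...,2]-c[...,0]<22).astype(np.uint8)
    k,l,st,cen=cv2.connectedComponentsWithStats(g)
    for o,(x,y,h) in pos.items():
        pc=np.linalg.inv(d["T"])@[x,y,h,1];uv=(d["mtx"]@pc[:3])[:2]/pc[2]
        i=min((i for i in range(1,k) if 40<st[i,4]<3000),key=lambda i:np.hypot(*(cen[i]-uv)))
        vv,uu=np.nonzero(l==i)
        q=np.vstack([ray(d,np.c_[uu+a,vv+b],h) for a in(-.4,.4) for b in(-.4,.4)]).astype(np.float32)
        hull=cv2.convexHull(q);M=cv2.moments(hull);R=cv2.minAreaRect(q)
        print(n,o,st[i].tolist(),"hullc",round(M["m10"]/M["m00"],1),round(M["m01"]/M["m00"],1),"rect",np.round(R[0],1),np.round(R[1],1),round(R[2],1))
        if o in("elbow","union"):print(cv2.approxPolyDP(hull,5,True)[:,0].round(0).tolist())
    pc=np.linalg.inv(d["T"])@[553.8,262.5,27.5,1];print("tray centre px",((d["mtx"]@pc[:3])[:2]/pc[2]).round(1))
# side: tray rim corners read from crop cc (x6, offset 175,120)
d=dict(np.load("side0.npz"));px=np.array([[368,60],[733,350],[388,552],[40,228]])/6+[175,120]-.4
print(ray(d,px,27.5).round(1).tolist(),ray(d,px,27.5).mean(0))
d=dict(np.load("top0.npz"));px=np.array([[82,78],[706,62],[718,512],[82,522]])/6+[150,140]-.4
print(ray(d,px,27.5).round(1).tolist(),ray(d,px,27.5).mean(0))
E
```

```text
top tee [318, 163, 21, 21, 256] hullc 594.2 -94.3 rect [591.9 -91.9] [67.9 54.5] 45.2
top elbow [382, 177, 17, 15, 206] hullc 561.7 -296.0 rect [ 560.6 -297.3] [56.1 48.6] 89.4
[[582.0, -275.0], [537.0, -272.0], [536.0, -300.0], [549.0, -320.0], [581.0, -326.0]]
top coupling [343, 207, 12, 12, 106] hullc 469.5 -159.2 rect [ 469.2 -159.2] [34.7 40.5] 43.6
top union [398, 216, 19, 17, 226] hullc 430.1 -341.0 rect [ 430.1 -340.8] [51.3 58.8] 42.9
[[457.0, -332.0], [438.0, -312.0], [413.0, -316.0], [403.0, -350.0], [422.0, -370.0], [450.0, -362.0]]
tray centre px [215.9 187.3]
side tee [310, 216, 17, 24, 295] hullc 593.0 -97.2 rect [591.  -95.5] [92.1 50.2] 45.3
side elbow [350, 269, 26, 19, 308] hullc 560.1 -297.6 rect [ 557.1 -299.2] [58.8 60.9] 85.8
[[586.0, -323.0], [587.0, -279.0], [543.0, -269.0], [532.0, -279.0], [527.0, -298.0], [555.0, -329.0]]
side coupling [297, 254, 13, 17, 171] hullc 469.7 -159.9 rect [ 470.1 -160.5] [57.6 34. ] 41.2
side union [330, 307, 23, 23, 372] hullc 430.2 -343.0 rect [ 430.  -342.7] [64.  52.4] 11.0
[[461.0, -333.0], [441.0, -314.0], [420.0, -318.0], [406.0, -328.0], [399.0, -352.0], [418.0, -370.0], [455.0, -360.0]]
tray centre px [237.  165.6]
[[666.8, 422.5], [673.0, 91.3], [437.4, 92.5], [426.5, 416.4]] [550.92730623 255.67890667]
[[670.1, 434.1], [675.4, 96.6], [431.2, 93.6], [429.3, 427.8]] [551.48250211 263.02959403]
```

```bash
cat >go.py <<'E'
# usage: go.py x y z yaw -> total shift along tool x,y,z at current yaw, at target yaw, and turn about tool z in 5-degree units
import sys,numpy as np
from bench import r
from scipy.spatial.transform import Rotation as R
s=r.sense();x,y,z,w=map(float,sys.argv[1:5])
D=np.array([x,y,z])-s["tool_pos"];c=s["tcp_rot"]
print("t",round(s["time"],1),"pos",s["tool_pos"].round(1),"rot",c.round(1),"gap",round(s["finger_gap"],1),"grip",round(s["grip_force"],1),"F",s["ft_force"].round(1))
print("shift now",R.from_euler("xyz",[180,0,c[2]],degrees=True).inv().apply(D).round(1),"at target yaw",R.from_euler("xyz",[180,0,w],degrees=True).inv().apply(D).round(1),"turn",round(-((w-c[2]+180)%360-180)/5,2))
E
python3 go.py 591.5 -93.7 120 45
```

```text
t 0.1 pos [149.3 580.6 230.3] rot [-179.9   -0.   165.6] gap 85.6 grip 0.0 F [ 0.2 -0.3  0.1]
shift now [-596.2 -542.9  110.3] at target yaw [-164.1  789.5  110.3] turn 24.12
```

>>> apply_moves(
  steps=[
    [1, -36, -33, 0, 0, 0, 0],
    [1, -36, -33, 0, 0, 0, 0],
    [1, -36, -33, 0, 0, 0, 0],
    [1, -36, -33, 0, 0, 0, 0],
    [1, -36, -33, 0, 0, 0, 0],
    [1, -36, -33, 0, 0, 0, 0],
    [1, -36, -33, 0, 0, 0, 0],
    [1, -36, -33, 0, 0, 0, 0],
  ],
  squeeze=40,
)

```text
time: 0.9
tool_pos: [363.1, 251.8, 231.1]
tcp_rot: [180.0, 0.0, 165.6]
ft_force: [1.3, 0.5, -0.6]
finger_gap: 85.1
grip_force: 0.0
```

>>> apply_moves(
  steps=[
    [1, -36, -33, 0, 0, 0, 0],
    [1, -36, -33, 0, 0, 0, 0],
    [1, -36, -33, 0, 0, 0, 0],
    [1, -36, -33, 0, 0, 0, 0],
    [1, -36, -33, 0, 0, 0, 0],
    [1, -36, -33, 0, 0, 0, 0],
    [1, -36, -33, 0, 0, 0, 0],
    [1, -36, -33, 0, 0, 0, 0],
  ],
)

```text
time: 1.7
tool_pos: [576.3, -75.7, 230.8]
tcp_rot: [180.0, -0.0, 165.6]
ft_force: [1.0, 0.8, 1.5]
finger_gap: 85.2
grip_force: 0.0
```

>>> apply_moves(
  steps=[
    [0.65, 0, 0, 0, 0, 0, 1],
    [0.65, 0, 0, 0, 0, 0, 1],
    [0.65, 0, 0, 0, 0, 0, 1],
    [0.65, 0, 0, 0, 0, 0, 1],
    [0.65, 0, 0, 0, 0, 0, 1],
    [0.65, 0, 0, 0, 0, 0, 1],
    [0.65, 0, 0, 0, 0, 0, 1],
    [0.65, 0, 0, 0, 0, 0, 1],
  ],
)

```text
time: 2.5
tool_pos: [575.4, -73.7, 230.7]
tcp_rot: [-180.0, -0.0, 125.4]
ft_force: [-0.8, -0.3, -0.2]
finger_gap: 70.3
grip_force: 0.0
```

>>> apply_moves(
  steps=[
    [0.65, 0, 0, 5, 0, 0, 1],
    [0.65, 0, 0, 5, 0, 0, 1],
    [0.65, 0, 0, 5, 0, 0, 1],
    [0.65, 0, 0, 5, 0, 0, 1],
    [0.65, 0, 0, 5, 0, 0, 1],
    [0.65, 0, 0, 5, 0, 0, 1],
    [0.65, 0, 0, 5, 0, 0, 1],
    [0.65, 0, 0, 5, 0, 0, 1],
  ],
)

```text
time: 3.3
tool_pos: [575.4, -73.7, 190.5]
tcp_rot: [-179.9, -0.0, 85.4]
ft_force: [-0.7, 0.4, -0.8]
finger_gap: 70.4
grip_force: 0.0
```

>>> apply_moves(
  steps=[
    [0.65, 0, 0, 5, 0, 0, 1],
    [0.65, 0, 0, 5, 0, 0, 1],
    [0.65, 0, 0, 5, 0, 0, 1],
    [0.65, 0, 0, 5, 0, 0, 1],
    [0.65, 0, 0, 5, 0, 0, 1],
    [0.65, 0, 0, 5, 0, 0, 1],
    [0.65, 0, 0, 5, 0, 0, 1],
    [0.65, 0, 0, 5, 0, 0, 1],
  ],
)

```text
time: 4.1
tool_pos: [575.4, -73.7, 150.5]
tcp_rot: [-179.9, 0.0, 45.4]
ft_force: [-0.4, 0.2, 0.3]
finger_gap: 70.4
grip_force: 0.0
```

```bash
python3 go.py 591.5 -93.7 3 45
```

```text
t 4.1 pos [575.4 -73.7 150.5] rot [-179.9    0.    45.4] gap 70.4 grip 0.0 F [-0.4  0.2  0.3]
shift now [ -2.9  25.6 147.5] at target yaw [ -2.8  25.6 147.5] turn 0.07
```

>>> apply_moves(
  steps=[
    [0.65, -3, 25.5, 0, 0, 0, 0],
    [0.65, 0, 0, 25, 0, 0, 0],
    [0.65, 0, 0, 25, 0, 0, 0],
    [0.65, 0, 0, 25, 0, 0, 0],
    [0.65, 0, 0, 25, 0, 0, 0],
    [0.65, 0, 0, 25, 0, 0, 0],
    [0.65, 0, 0, 15, 0, 0, 0],
    [0.65, 0, 0, 7, 0, 0, 0],
  ],
)

```text
time: 4.9
tool_pos: [590.3, -93.4, 2.1]
tcp_rot: [-179.8, 0.1, 45.6]
ft_force: [-0.1, -0.6, -0.2]
finger_gap: 70.2
grip_force: 0.0
```

>>> apply_moves(
  steps=[
    [-1, 0, 0, 0, 0, 0, 0],
    [-1, 0, 0, 0, 0, 0, 0],
    [-1, 0, 0, 0, 0, 0, 0],
    [-1, 0, 0, 0, 0, 0, 0],
    [-1, 0, 0, 0, 0, 0, 0],
    [-1, 0, 0, 0, 0, 0, 0],
    [-1, 0, 0, 0, 0, 0, 0],
    [-1, 0, 0, 0, 0, 0, 0],
  ],
)

```text
time: 5.7
tool_pos: [592.3, -93.8, 4.9]
tcp_rot: [180.0, -0.0, 45.6]
ft_force: [-0.9, -0.8, 4.4]
finger_gap: 49.6
grip_force: 42.7
```

>>> apply_moves(
  steps=[
    [-1, 0, 0, -10, 0, 0, 0],
    [-1, 0, 0, -20, 0, 0, 0],
    [-1, 0, 0, -20, 0, 0, -1],
    [-1, 0, 0, -20, 0, 0, -1],
    [-1, 0, 0, -20, 0, 0, -1],
    [-1, 0, 0, -10, 0, 0, -1],
    [-1, 0, 0, 0, 0, 0, -1],
    [-1, 0, 0, 0, 0, 0, -1],
  ],
)

```text
time: 6.5
tool_pos: [592.1, -93.8, 105.2]
tcp_rot: [179.9, 0.0, 75.8]
ft_force: [0.3, 0.8, -2.7]
finger_gap: 49.2
grip_force: 42.2
```

>>> apply_moves(
  steps=[
    [-1, 0, 0, 0, 0, 0, -1],
    [-1, 0, 0, 0, 0, 0, -1],
    [-1, 0, 0, 0, 0, 0, -1],
    [-1, 45, 0, 0, 0, 0, 0],
    [-1, 45, 0, 0, 0, 0, 0],
    [-1, 45, 0, 0, 0, 0, 0],
    [-1, 45, 0, 0, 0, 0, 0],
    [-1, 30, 0, 0, 0, 0, 0],
  ],
)

```text
time: 7.3
tool_pos: [589.1, 119.2, 104.5]
tcp_rot: [-180.0, -0.0, 90.7]
ft_force: [0.5, 0.4, -2.9]
finger_gap: 49.3
grip_force: 42.2
```

```bash
python3 go.py 614 137 10 91; python3 - <<'E'
from u import *
from bench import r
for n in("top","side"):
    d=r.snapshot(n);np.savez(n+"1.npz",**d)
s=d["color"][90:240,150:350];cv2.imwrite("pics/s1.png",cv2.resize(s,None,fx=4,fy=4,interpolation=cv2.INTER_CUBIC))
E
```

```text
t 7.3 pos [589.1 119.2 104.5] rot [-180.    -0.    90.7] gap 49.3 grip 42.2 F [ 0.5  0.4 -2.9]
shift now [17.5 25.1 94.5] at target yaw [17.4 25.2 94.5] turn -0.07
```

View pics/s1.png

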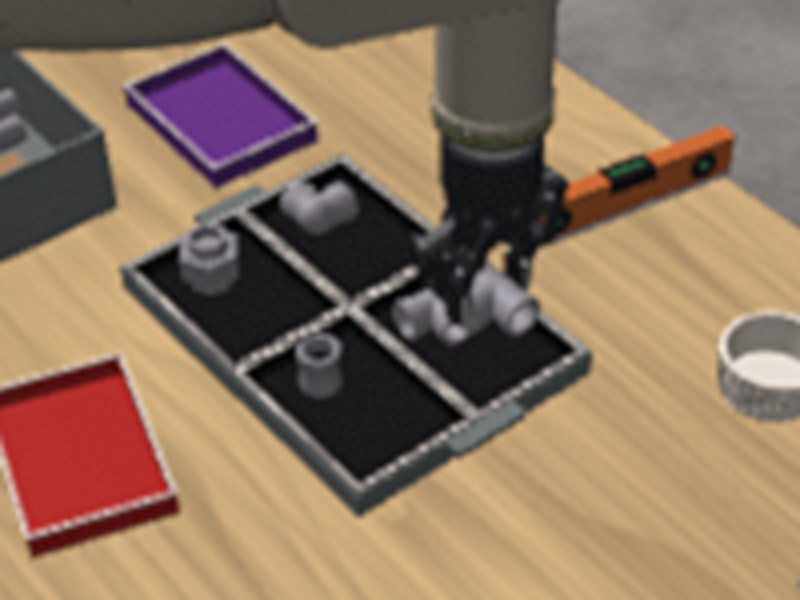

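The side crop shows the tee held level at about (465,310), above the free half of the tee cup. I'll lower it there.

>>> apply_moves(
  steps=[
    [-1, 18.5, 25, 0, 0, 0, 0],
    [-1, 0, 0, 20, 0, 0, 0],
    [-1, 0, 0, 20, 0, 0, 0],
    [-1, 0, 0, 20, 0, 0, 0],
    [-1, 0, 0, 15, 0, 0, 0],
    [-1, 0, 0, 10, 0, 0, 0],
    [-1, 0, 0, 5, 0, 0, 0],
    [-1, 0, 0, 2, 0, 0, 0],
  ],
)

```text
time: 8.2
tool_pos: [614.6, 134.8, 12.2]
tcp_rot: [-180.0, 0.0, 90.6]
ft_force: [-0.7, 0.1, -3.0]
finger_gap: 49.3
grip_force: 42.8
```

>>> apply_moves(
  steps=[
    [-1, 3, 0, 0, 0, 0, 0],
    [-1, 0, 0, 0.5, 0, 0, 0],
    [-1, 0, 0, 0.5, 0, 0, 0],
    [-1, 0, 0, 0.5, 0, 0, 0],
    [-1, 0, 0, 0, 0, 0, 0],
    [-1, 0, 0, 0, 0, 0, 0],
    [-1, 0, 0, 0, 0, 0, 0],
    [-1, 0, 0, 0, 0, 0, 0],
  ],
)

```text
time: 9.0
tool_pos: [614.5, 138.0, 10.8]
tcp_rot: [-180.0, 0.0, 90.6]
ft_force: [0.2, -0.1, -2.4]
finger_gap: 49.3
grip_force: 42.8
```

>>> apply_moves(
  steps=[
    [-1, 0, 0, 0.5, 0, 0, 0],
    [-1, 0, 0, 0, 0, 0, 0],
    [-1, 0, 0, 0.5, 0, 0, 0],
    [-1, 0, 0, 0, 0, 0, 0],
    [-0.1, 0, 0, 0, 0, 0, 0],
    [0.2, 0, 0, 0, 0, 0, 0],
    [0.4, 0, 0, 0, 0, 0, 0],
    [0.4, 0, 0, 0, 0, 0, 0],
  ],
)

```text
time: 9.8
tool_pos: [614.7, 138.0, 9.8]
tcp_rot: [180.0, -0.0, 90.6]
ft_force: [-0.3, 0.0, 0.3]
finger_gap: 59.9
grip_force: 0.0
```

>>> apply_moves(
  steps=[
    [0.4, 0, 0, -10, 0, 0, 0],
    [0.4, 0, 0, -20, 0, 0, 0],
    [0.4, 0, 0, -30, 0, 0, 0],
    [0.4, 0, 0, -30, 0, 0, 0],
    [0.6, -45, 0, 0, 0, 0, 0],
    [0.8, -45, 0, 0, 0, 0, 0],
    [0.8, -45, 0, 0, 0, 0, 0],
    [0.8, -45, 0, 0, 0, 0, 0],
  ],
)

```text
time: 10.6
tool_pos: [616.5, -43.6, 100.9]
tcp_rot: [179.9, 0.0, 90.6]
ft_force: [-0.9, 0.3, -0.7]
finger_gap: 76.8
grip_force: 0.0
```

>>> apply_moves(
  steps=[
    [0.8, -40, -6, 0, 0, 0, 0],
    [0.8, -40, 6, 0, 0, 0, 0],
    [0.8, -40, 6, 0, 0, 0, 0],
    [0.8, -40, 6, 0, 0, 0, 0],
    [0.8, -40, 6, 0, 0, 0, 0],
    [0.8, -40, 6, 0, 0, 0, 0],
    [0.8, 0, 0, 0, 0, 0, 1],
    [0.8, 0, 0, 0, 0, 0, 0.5],
  ],
)

```text
time: 11.4
tool_pos: [642.6, -283.7, 100.3]
tcp_rot: [180.0, 0.0, 82.7]
ft_force: [-0.4, 0.1, 0.1]
finger_gap: 77.0
grip_force: 0.0
```

```bash
python3 go.py 560 -293.3 3 83; python3 - <<'E'
from u import *
from bench import r
d=r.snapshot("side");np.savez("side2.npz",**d)
s=d["color"][100:230,170:320];cv2.imwrite("pics/s2.png",cv2.resize(s,None,fx=4,fy=4,interpolation=cv2.INTER_CUBIC))
E
```

```text
t 11.4 pos [ 642.6 -283.7  100.3] rot [180.    0.   82.7] gap 77.0 grip 0.0 F [-0.4  0.1  0.1]
shift now [-19.9 -80.8  97.3] at target yaw [-19.6 -80.9  97.3] turn -0.05
```

View pics/s2.png

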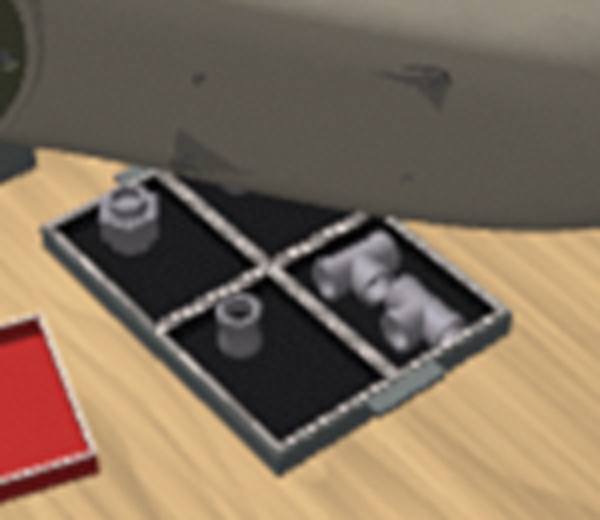

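The tee lies flat in its cup beside the stock tee, at about (420,310) in the crop. The elbow is next.

>>> apply_moves(
  steps=[
    [0.8, -10, -40.5, 0, 0, 0, 0],
    [0.8, -10, -40.5, 0, 0, 0, 0],
    [0.8, 0, 0, 25, 0, 0, 0],
    [0.8, 0, 0, 25, 0, 0, 0],
    [0.8, 0, 0, 20, 0, 0, 0],
    [0.8, 0, 0, 15, 0, 0, 0],
    [0.8, 0, 0, 10, 0, 0, 0],
    [0.8, 0, 0, 0, 0, 0, 0],
  ],
)

```text
time: 12.25
tool_pos: [559.2, -291.2, 3.4]
tcp_rot: [-179.9, -0.1, 83.1]
ft_force: [-0.8, 1.2, 0.2]
finger_gap: 77.2
grip_force: 0.0
```

>>> apply_moves(
  steps=[
    [-1, 0, 0, 0, 0, 0, 0],
    [-1, 0, 0, 0, 0, 0, 0],
    [-1, 0, 0, 0, 0, 0, 0],
    [-1, 0, 0, 0, 0, 0, 0],
    [-1, 0, 0, 0, 0, 0, 0],
    [-1, 0, 0, 0, 0, 0, 0],
    [-1, 0, 0, 0, 0, 0, 0],
    [-1, 0, 0, 0, 0, 0, 0],
  ],
)

```text
time: 13.05
tool_pos: [561.0, -292.4, 6.5]
tcp_rot: [179.9, 0.1, 83.1]
ft_force: [-0.9, 1.2, 6.4]
finger_gap: 49.5
grip_force: 42.4
```

>>> apply_moves(
  steps=[
    [-1, 0, 0, -10, 0, 0, 0],
    [-1, 0, 0, -20, 0, 0, 0],
    [-1, 0, 0, -25, 0, 0, -0.8],
    [-1, 0, 0, -25, 0, 0, -0.8],
    [-1, 0, 0, -25, 0, 0, 0],
    [-1, 45, 4, 0, 0, 0, 0],
    [-1, 45, 4, 0, 0, 0, 0],
    [-1, 45, 4, 0, 0, 0, 0],
  ],
)

```text
time: 13.85
tool_pos: [569.3, -155.6, 110.6]
tcp_rot: [180.0, 0.0, 91.0]
ft_force: [1.1, 0.4, -2.4]
finger_gap: 49.3
grip_force: 41.9
```

>>> apply_moves(
  steps=[
    [-1, 45, 5, 0, 0, 0, 0],
    [-1, 45, 5, 0, 0, 0, 0],
    [-1, 45, 5, 0, 0, 0, 0],
    [-1, 45, 5, 0, 0, 0, 0],
    [-1, 45, 5, 0, 0, 0, 0],
    [-1, 45, 5, 0, 0, 0, 0],
    [-1, 45, 5, 0, 0, 0, 0],
    [-1, 45, 5, 0, 0, 0, 0],
  ],
)

```text
time: 14.65
tool_pos: [602.4, 205.9, 110.4]
tcp_rot: [180.0, 0.0, 91.1]
ft_force: [2.7, -0.2, -1.5]
finger_gap: 49.4
grip_force: 41.9
```

>>> apply_moves(
  steps=[
    [-1, 40, 5, 0, 0, 0, 0],
    [-1, 40, 5, 0, 0, 0, 0],
    [-1, 20, 0, 0, 0, 0, 0],
    [-1, 0, 0, 10, 0, 0, 0],
    [-1, 0, 0, 10, 0, 0, 0],
    [-1, 0, 0, 0, 0, 0, 0],
    [-1, 0, 0, 0, 0, 0, 0],
    [-1, 0, 0, 0, 0, 0, 0],
  ],
)

```text
time: 15.45
tool_pos: [611.2, 303.1, 90.1]
tcp_rot: [180.0, 0.0, 91.0]
ft_force: [0.9, -0.4, -1.8]
finger_gap: 49.7
grip_force: 42.0
```

```bash
python3 go.py 611 307 12 91
```

```text
t 15.4 pos [611.2 303.1  90.1] rot [180.   0.  91.] gap 49.7 grip 42.0 F [ 0.9 -0.4 -1.8]
shift now [ 4.  -0.1 78.1] at target yaw [ 4.  -0.1 78.1] turn -0.0
```

>>> apply_moves(
  steps=[
    [-1, 4, 0, 20, 0, 0, 0],
    [-1, 0, 0, 20, 0, 0, 0],
    [-1, 0, 0, 15, 0, 0, 0],
    [-1, 0, 0, 12, 0, 0, 0],
    [-1, 0, 0, 7, 0, 0, 0],
    [-1, 0, 0, 3, 0, 0, 0],
    [-1, 0, 0, 1, 0, 0, 0],
    [-1, 0, 0, 0, 0, 0, 0],
  ],
)

```text
time: 16.25
tool_pos: [611.3, 308.4, 12.5]
tcp_rot: [179.9, -0.0, 91.1]
ft_force: [0.6, 0.3, -0.5]
finger_gap: 49.2
grip_force: 42.1
```

>>> apply_moves(
  steps=[
    [-1, 0, 0, 0.5, 0, 0, 0],
    [-1, 0, 0, 0, 0, 0, 0],
    [-1, 0, 0, 0.5, 0, 0, 0],
    [-1, 0, 0, 0, 0, 0, 0],
    [-0.1, 0, 0, 0, 0, 0, 0],
    [0.2, 0, 0, 0, 0, 0, 0],
    [0.4, 0, 0, 0, 0, 0, 0],
    [0.4, 0, 0, 0, 0, 0, 0],
  ],
)

```text
time: 17.05
tool_pos: [610.6, 308.1, 10.6]
tcp_rot: [-180.0, 0.0, 91.1]
ft_force: [-0.1, 0.6, -0.2]
finger_gap: 59.9
grip_force: 0.0
```

>>> apply_moves(
  steps=[
    [0.4, 0, 0, -10, 0, 0, 0],
    [0.4, 0, 0, -20, 0, 0, 0],
    [0.4, 0, 0, -30, 0, 0, 0],
    [0.4, 0, 0, -30, 0, 0, 0],
    [0.4, -40, -15, 0, 0, 0, 0],
    [0.4, -40, -15, 0, 0, 0, 0],
    [0.4, -40, -15, 0, 0, 0, 0],
    [0.4, -40, -15, 0, 0, 0, 0],
  ],
)

```text
time: 17.85
tool_pos: [553.2, 145.9, 101.6]
tcp_rot: [179.9, -0.0, 91.1]
ft_force: [0.4, -0.4, -0.4]
finger_gap: 59.6
grip_force: 0.0
```

>>> apply_moves(
  steps=[
    [0.4, -40, -12, 0, 0, 0, 0],
    [0.4, -40, -12, 0, 0, 0, 0],
    [0.4, -40, -12, 0, 0, 0, 0],
    [0.4, -40, -12, 0, 0, 0, 0],
    [0.4, -40, -12, 0, 0, 0, 0],
    [0.4, -40, -12, 0, 0, 0, 0],
    [0.4, -40, 0, 0, 0, 0, 0],
    [0.4, -20, 0, 0, 0, 0, 0],
  ],
)

```text
time: 18.65
tool_pos: [487.2, -157.3, 102.0]
tcp_rot: [179.9, 0.1, 91.0]
ft_force: [-0.0, -0.3, 0.3]
finger_gap: 59.4
grip_force: 0.0
```

```bash
python3 go.py 469.5 -159.5 6 91; python3 - <<'E'
from u import *
from bench import r
d=r.snapshot("side");np.savez("side3.npz",**d)
s=d["color"][100:230,170:320];cv2.imwrite("pics/s3.png",cv2.resize(s,None,fx=4,fy=4,interpolation=cv2.INTER_CUBIC))
E
```

```text
t 18.6 pos [ 487.2 -157.3  102. ] rot [1.799e+02 1.000e-01 9.100e+01] gap 59.4 grip 0.0 F [-0.  -0.3  0.3]
shift now [ -1.9 -17.7  96. ] at target yaw [ -1.9 -17.7  96. ] turn -0.01
```

View pics/s3.png

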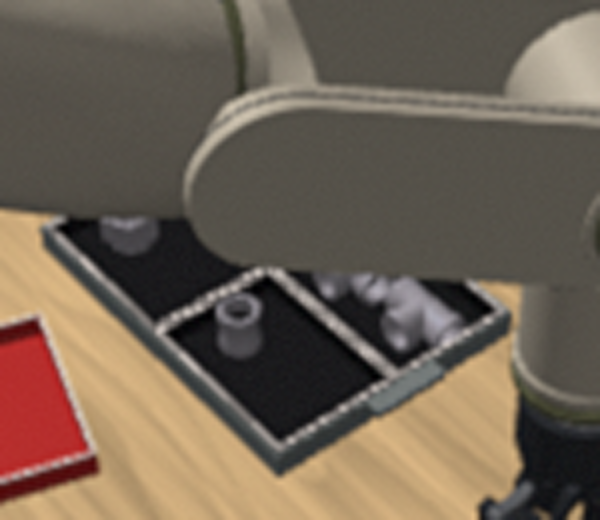

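The arm hides the elbow cup here, so I'll check it later. Now the coupling.

>>> apply_moves(
  steps=[
    [0.4, -3, -17.5, 0, 0, 0, 0],
    [0.4, 0, 0, 25, 0, 0, 0],
    [0.4, 0, 0, 25, 0, 0, 0],
    [0.4, 0, 0, 20, 0, 0, 0],
    [0.4, 0, 0, 15, 0, 0, 0],
    [0.4, 0, 0, 7, 0, 0, 0],
    [0.4, 0, 0, 3, 0, 0, 0],
    [0.4, 0, 0, 0, 0, 0, 0],
  ],
)

```text
time: 19.5
tool_pos: [470.2, -157.5, 6.2]
tcp_rot: [180.0, 0.0, 91.1]
ft_force: [-0.1, 0.3, 0.2]
finger_gap: 59.5
grip_force: 0.0
```

>>> apply_moves(
  steps=[
    [-1, 0, 0, 0, 0, 0, 0],
    [-1, 0, 0, 0, 0, 0, 0],
    [-1, 0, 0, 0, 0, 0, 0],
    [-1, 0, 0, 0, 0, 0, 0],
    [-1, 0, 0, 0, 0, 0, 0],
    [-1, 0, 0, 0, 0, 0, 0],
    [-1, 0, 0, 0, 0, 0, 0],
    [-1, 0, 0, 0, 0, 0, 0],
  ],
)

```text
time: 20.3
tool_pos: [470.8, -157.9, 7.0]
tcp_rot: [179.9, 0.0, 91.1]
ft_force: [-1.3, 1.3, 5.8]
finger_gap: 34.3
grip_force: 39.8
```

>>> apply_moves(
  steps=[
    [-1, 0, 0, -10, 0, 0, 0],
    [-1, 0, 0, -20, 0, 0, 0],
    [-1, 0, 0, -30, 0, 0, 0],
    [-1, 0, 0, -30, 0, 0, 0],
    [-1, 40, 4, 0, 0, 0, 0],
    [-1, 40, 4, 0, 0, 0, 0],
    [-1, 40, 4, 0, 0, 0, 0],
    [-1, 40, 4, 0, 0, 0, 0],
  ],
)

```text
time: 21.1
tool_pos: [482.8, 4.1, 96.6]
tcp_rot: [180.0, 0.0, 91.0]
ft_force: [0.7, 0.3, -1.6]
finger_gap: 33.9
grip_force: 40.0
```

>>> apply_moves(
  steps=[
    [-1, 40, 4, 0, 0, 0, 0],
    [-1, 40, 4, 0, 0, 0, 0],
    [-1, 40, 4, 0, 0, 0, 0],
    [-1, 12, 0, 0, 0, 0, 0],
    [-1, 0, 0, 0, 0, 0, 0],
    [-1, 0, 0, 0, 0, 0, 0],
    [-1, 0, 0, 0, 0, 0, 0],
    [-1, 0, 0, 0, 0, 0, 0],
  ],
)

```text
time: 21.9
tool_pos: [492.5, 133.8, 95.8]
tcp_rot: [-180.0, 0.0, 91.0]
ft_force: [0.1, 0.5, -1.0]
finger_gap: 34.0
grip_force: 40.0
```

```bash
python3 go.py 494 135 12.5 91; python3 - <<'E'
from u import *
from bench import r
d=r.snapshot("side");np.savez("side4.npz",**d)
s=d["color"][100:230,170:320];cv2.imwrite("pics/s4.png",cv2.resize(s,None,fx=4,fy=4,interpolation=cv2.INTER_CUBIC))
E
```

```text
t 21.9 pos [492.5 133.8  95.8] rot [-180.    0.   91.] gap 34.0 grip 40.0 F [ 0.1  0.5 -1. ]
shift now [ 1.2  1.5 83.3] at target yaw [ 1.2  1.5 83.3] turn -0.0
```

View pics/s4.png

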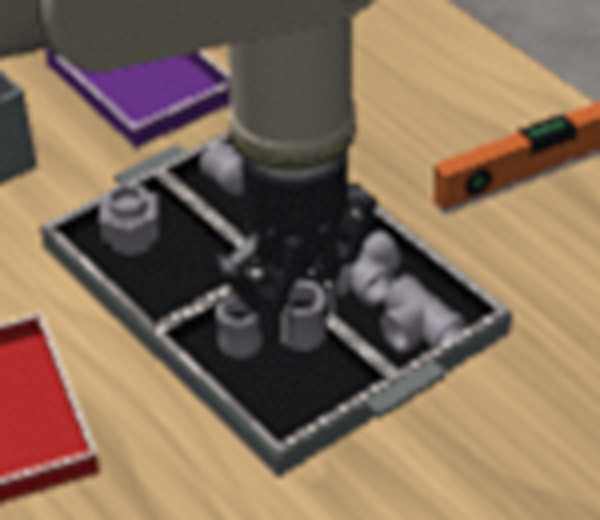

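The coupling is held upright above its cup at about (305,315). Lowering it now.

>>> apply_moves(
  steps=[
    [-1, 1, 1.5, 20, 0, 0, 0],
    [-1, 0, 0, 20, 0, 0, 0],
    [-1, 0, 0, 20, 0, 0, 0],
    [-1, 0, 0, 12, 0, 0, 0],
    [-1, 0, 0, 7, 0, 0, 0],
    [-1, 0, 0, 3, 0, 0, 0],
    [-1, 0, 0, 1, 0, 0, 0],
    [-1, 0, 0, 0, 0, 0, 0],
  ],
)

```text
time: 22.75
tool_pos: [494.5, 136.1, 13.5]
tcp_rot: [179.9, -0.0, 91.1]
ft_force: [0.2, -1.0, -1.2]
finger_gap: 33.8
grip_force: 40.0
```

>>> apply_moves(
  steps=[
    [-1, 0, 0, 0.5, 0, 0, 0],
    [-1, 0, 0, 0, 0, 0, 0],
    [-1, 0, 0, 0.5, 0, 0, 0],
    [-1, 0, 0, 0, 0, 0, 0],
    [-1, 0, 0, 0, 0, 0, 0],
    [-1, 0, 0, 0, 0, 0, 0],
    [-1, 0, 0, 0, 0, 0, 0],
    [-1, 0, 0, 0, 0, 0, 0],
  ],
)

```text
time: 23.55
tool_pos: [494.3, 136.1, 12.5]
tcp_rot: [180.0, -0.0, 91.1]
ft_force: [-2.5, -0.4, 5.5]
finger_gap: 33.8
grip_force: 40.6
```

Contact felt, so I'll release and move on to the union.

>>> apply_moves(
  steps=[
    [-0.3, 0, 0, 0, 0, 0, 0],
    [-0.1, 0, 0, 0, 0, 0, 0],
    [0.1, 0, 0, 0, 0, 0, 0],
    [0.1, 0, 0, 0, 0, 0, 0],
    [0.1, 0, 0, -10, 0, 0, 0],
    [0.1, 0, 0, -20, 0, 0, 0],
    [0.1, 0, 0, -30, 0, 0, 0],
    [0.1, 0, 0, -40, 0, 0, 0],
  ],
)

```text
time: 24.35
tool_pos: [492.4, 135.7, 111.7]
tcp_rot: [-179.8, 0.0, 91.1]
ft_force: [0.9, 0.2, -0.1]
finger_gap: 46.7
grip_force: 0.0
```

>>> apply_moves(
  steps=[
    [0.8, -45, -4, 0, 0, 0, 0],
    [0.8, -45, -4, 0, 0, 0, 0],
    [0.8, -45, -4, 0, 0, 0, 0],
    [0.8, -45, -4, 0, 0, 0, 0],
    [0.8, -45, -4, 0, 0, 0, 0],
    [0.8, -45, -4, 0, 0, 0, 0],
    [0.8, -45, -4, 0, 0, 0, 0],
    [0.8, -45, -4, 0, 0, 0, 0],
  ],
)

```text
time: 25.15
tool_pos: [468.4, -226.5, 112.8]
tcp_rot: [179.9, 0.0, 91.1]
ft_force: [1.1, -0.0, 0.8]
finger_gap: 76.8
grip_force: 0.0
```

>>> apply_moves(
  steps=[
    [0.8, -45, -6, 0, 0, 0, 0],
    [0.8, -45, -6, 0, 0, 0, 0],
    [0.8, -25, -10, 0, 0, 0, 0],
    [0.8, 0, -10, 0, 0, 0, 1],
    [0.8, 0, 0, 0, 0, 0, 1],
    [0.8, 0, 0, 0, 0, 0, 1],
    [0.8, 0, 0, 0, 0, 0, 0.6],
    [0.8, 0, 0, 0, 0, 0, 0],
  ],
)

```text
time: 25.95
tool_pos: [438.8, -340.3, 112.5]
tcp_rot: [180.0, 0.0, 73.0]
ft_force: [-0.5, -0.6, 0.6]
finger_gap: 77.0
grip_force: 0.0
```

```bash
python3 go.py 430 -342 8 73; python3 - <<'E'
from u import *
from bench import r
d=r.snapshot("top");np.savez("top5.npz",**d)
s=d["color"][140:250,150:430];cv2.imwrite("pics/t5.png",cv2.resize(s,None,fx=2.8,fy=2.8,interpolation=cv2.INTER_CUBIC))
E
```

```text
t 25.9 pos [ 438.8 -340.3  112.5] rot [180.   0.  73.] gap 77.0 grip 0.0 F [-0.5 -0.6  0.6]
shift now [ -4.2  -8.  104.5] at target yaw [ -4.2  -8.  104.5] turn 0.0
```

View pics/t5.png

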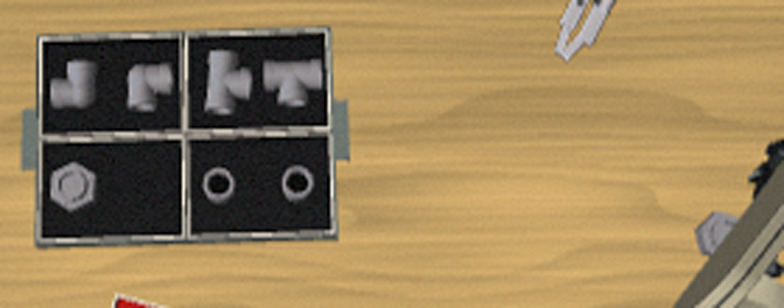

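The tee, elbow and coupling are in place: crop (292,80), (150,85) and (297,183). The union is next.

>>> apply_moves(
  steps=[
    [0.8, -4, -8, 0, 0, 0, 0],
    [0.8, 0, 0, 25, 0, 0, 0],
    [0.8, 0, 0, 25, 0, 0, 0],
    [0.8, 0, 0, 25, 0, 0, 0],
    [0.8, 0, 0, 15, 0, 0, 0],
    [0.8, 0, 0, 10, 0, 0, 0],
    [0.8, 0, 0, 4, 0, 0, 0],
    [0.8, 0, 0, 0, 0, 0, 0],
  ],
  squeeze=60,
)

```text
time: 26.8
tool_pos: [430.1, -341.8, 8.0]
tcp_rot: [180.0, 0.0, 73.1]
ft_force: [-0.2, -0.1, -0.4]
finger_gap: 77.0
grip_force: 0.0
```

>>> apply_moves(
  steps=[
    [-1, 0, 0, 0, 0, 0, 0],
    [-1, 0, 0, 0, 0, 0, 0],
    [-1, 0, 0, 0, 0, 0, 0],
    [-1, 0, 0, 0, 0, 0, 0],
    [-1, 0, 0, 0, 0, 0, 0],
    [-1, 0, 0, 0, 0, 0, 0],
    [-1, 0, 0, 0, 0, 0, 0],
    [-1, 0, 0, 0, 0, 0, 0],
  ],
)

```text
time: 27.6
tool_pos: [431.0, -342.5, 9.3]
tcp_rot: [179.9, 0.1, 73.1]
ft_force: [0.6, 0.4, 6.0]
finger_gap: 47.1
grip_force: 62.4
```

>>> apply_moves(
  steps=[
    [-1, 0, 0, -10, 0, 0, 0],
    [-1, 0, 0, -20, 0, 0, 0],
    [-1, 0, 0, -30, 0, 0, 0],
    [-1, 0, 0, -30, 0, 0, -1],
    [-1, 0, 0, 0, 0, 0, -1],
    [-1, 0, 0, 0, 0, 0, -1],
    [-1, 0, 0, 0, 0, 0, -0.6],
    [-1, 40, 5, 0, 0, 0, 0],
  ],
)

```text
time: 28.4
tool_pos: [433.8, -304.4, 98.6]
tcp_rot: [180.0, 0.1, 91.0]
ft_force: [1.2, 0.6, -2.7]
finger_gap: 47.1
grip_force: 62.2
```

>>> apply_moves(
  steps=[
    [-1, 45, 5, 0, 0, 0, 0],
    [-1, 45, 5, 0, 0, 0, 0],
    [-1, 45, 5, 0, 0, 0, 0],
    [-1, 45, 5, 0, 0, 0, 0],
    [-1, 45, 5, 0, 0, 0, 0],
    [-1, 45, 5, 0, 0, 0, 0],
    [-1, 45, 5, 0, 0, 0, 0],
    [-1, 45, 5, 0, 0, 0, 0],
  ],
)

```text
time: 29.2
tool_pos: [466.9, 61.0, 98.1]
tcp_rot: [-180.0, 0.0, 91.1]
ft_force: [2.0, -1.2, -2.9]
finger_gap: 47.0
grip_force: 62.2
```

>>> apply_moves(
  steps=[
    [-1, 45, 5, 0, 0, 0, 0],
    [-1, 45, 5, 0, 0, 0, 0],
    [-1, 45, 5, 0, 0, 0, 0],
    [-1, 45, 5, 0, 0, 0, 0],
    [-1, 45, 5, 0, 0, 0, 0],
    [-1, 20, 0, 0, 0, 0, 0],
    [-1, 0, 0, 0, 0, 0, 0],
    [-1, 0, 0, 0, 0, 0, 0],
  ],
)

```text
time: 30.0
tool_pos: [487.2, 304.4, 97.5]
tcp_rot: [-179.9, 0.1, 91.1]
ft_force: [0.7, -1.0, -4.1]
finger_gap: 47.2
grip_force: 62.4
```

```bash
python3 go.py 491 303 14.5 91
```

```text
t 30.0 pos [487.2 304.4  97.5] rot [-1.799e+02  1.000e-01  9.110e+01] gap 47.2 grip 62.4 F [ 0.7 -1.  -4.1]
shift now [-1.5  3.7 83. ] at target yaw [-1.4  3.7 83. ] turn 0.03
```

>>> apply_moves(
  steps=[
    [-1, -1.5, 4, 20, 0, 0, 0],
    [-1, 0, 0, 20, 0, 0, 0],
    [-1, 0, 0, 20, 0, 0, 0],
    [-1, 0, 0, 12, 0, 0, 0],
    [-1, 0, 0, 7, 0, 0, 0],
    [-1, 0, 0, 3, 0, 0, 0],
    [-1, 0, 0, 0.5, 0, 0, 0],
    [-1, 0, 0, 0, 0, 0, 0],
  ],
)

```text
time: 30.8
tool_pos: [492.6, 303.4, 16.2]
tcp_rot: [179.9, -0.0, 91.1]
ft_force: [0.3, 0.5, -2.6]
finger_gap: 47.1
grip_force: 62.3
```

>>> apply_moves(
  steps=[
    [-1, 0, 0, 0.5, 0, 0, 0],
    [-1, 0, 0, 0, 0, 0, 0],
    [-1, 0, 0, 0.5, 0, 0, 0],
    [-1, 0, 0, 0, 0, 0, 0],
    [-1, 0, 0, 0, 0, 0, 0],
    [-1, 0, 0, 0, 0, 0, 0],
    [-1, 0, 0, 0, 0, 0, 0],
    [-1, 0, 0, 0, 0, 0, 0],
  ],
)

```text
time: 31.6
tool_pos: [492.2, 303.4, 14.8]
tcp_rot: [180.0, -0.0, 91.1]
ft_force: [-2.9, 0.4, 5.0]
finger_gap: 47.4
grip_force: 63.2
```

Contact felt, so I'll release, go up and move clear of the cameras.

>>> apply_moves(
  steps=[
    [-0.1, 0, 0, 0, 0, 0, 0],
    [0.2, 0, 0, 0, 0, 0, 0],
    [0.4, 0, 0, 0, 0, 0, 0],
    [0.4, 0, 0, 0, 0, 0, 0],
    [0.4, 0, 0, -15, 0, 0, 0],
    [0.4, 0, 0, -30, 0, 0, 0],
    [0.4, 0, 0, -40, 0, 0, 0],
    [0.4, 0, 0, -40, 0, 0, 0],
  ],
)

```text
time: 32.4
tool_pos: [491.6, 302.9, 141.3]
tcp_rot: [-180.0, 0.0, 91.1]
ft_force: [0.5, 1.4, 0.9]
finger_gap: 59.6
grip_force: 0.0
```

>>> apply_moves(
  steps=[
    [0.4, -45, 0, -10, 0, 0, 0],
    [0.4, -45, 0, -10, 0, 0, 0],
    [0.4, -45, 0, 0, 0, 0, 0],
    [0.4, -45, 0, 0, 0, 0, 0],
    [0.4, -45, 0, 0, 0, 0, 0],
    [0.4, -45, 0, 0, 0, 0, 0],
    [0.4, -45, 0, 0, 0, 0, 0],
    [0.4, -45, 0, 0, 0, 0, 0],
  ],
)

```text
time: 33.2
tool_pos: [498.7, -58.7, 160.7]
tcp_rot: [179.9, 0.0, 91.1]
ft_force: [0.5, 0.7, -0.1]
finger_gap: 59.7
grip_force: 0.0
```

>>> apply_moves(
  steps=[
    [0.4, -45, 0, 0, 0, 0, 0],
    [0.4, -45, 0, 0, 0, 0, 0],
    [0.4, -45, 0, 0, 0, 0, 0],
    [0.4, -45, 0, 0, 0, 0, 0],
    [0.4, -45, 0, 0, 0, 0, 0],
    [0.4, -40, 0, 0, 0, 0, 0],
    [0.4, 0, 0, 0, 0, 0, 0],
    [0.4, 0, 0, 0, 0, 0, 0],
  ],
)

```text
time: 34.0
tool_pos: [503.4, -322.6, 160.0]
tcp_rot: [180.0, -0.0, 91.0]
ft_force: [-0.5, -0.1, -0.6]
finger_gap: 59.8
grip_force: 0.0
```

```bash
python3 - <<'E'
from u import *
from bench import r
a=r.snapshot("top")["color"];b=r.snapshot("side")["color"]
i=np.vstack([cv2.resize(a[140:235,150:350],(800,380),interpolation=cv2.INTER_CUBIC)[:,:500],cv2.resize(b[115:222,175:301],(500,425),interpolation=cv2.INTER_CUBIC)])
cv2.imwrite("pics/end.png",cv2.resize(np.hstack([i[:380],cv2.resize(i[380:],(300,255),interpolation=cv2.INTER_CUBIC) if 0 else cv2.resize(b[115:222,175:301],(300,380),interpolation=cv2.INTER_CUBIC)]),(800,380)))
d=np.load("top0.npz")["color"].astype(int);print("change near pliers/ramekin",np.abs(a.astype(int)-d)[95:162,280:395].max(),r.sense()["tool_pos"].round(0),r.sense()["time"])
E
```

```text
change near pliers/ramekin 13 [ 504. -321.  160.] 34.1
```

View pics/end.png

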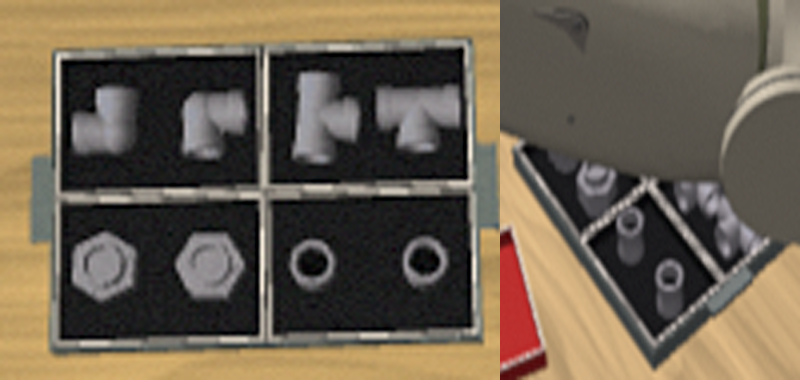

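All four fittings sit in their cups beside the stock ones, and the pliers and ramekin are unmoved.

```bash
python3 -c "
from bench import r
print(r.hand_in())"
```

```text
the job is handed in; nothing more can be done
None
```

I put the tee, elbow, coupling and union in their matching cups and handed the job in at about 34 s; in the last camera views all four sat beside the stock fittings, and the pliers and ramekin had not moved.

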